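Refit the filter cover of a bench dust extractor and latch it

TASK

Refit the filter cover on the bench dust extractor: tilt it, hook its lip under the ledge at the back of the open box, push it back against the sprung seal and swing the front down behind the curb until the cover lies fully home. Then turn the T-handle a quarter turn so that its tongue holds the cover down, and press the T-handle in until it snaps home. Leave the other things on the bench where they are.

Things in the scene. Friction and masses are not known exactly. Their poses are not given: they have to be found in the camera images.
- extractor: Fixed off-white dust extractor box, 245 (x) x 160 (y) x 85 mm. Origin: centre of its underside, on the bench; +x to its back (motor block, hose spigot), -x to its front (T-handle, switch), z up. Open well on top, in this frame (mm): x 77.5 (upright back face) to -57.5, y +-52.5, floor z 15; round it the rim on which the cover lies, z 70.
- ledge_edge (a point): Middle of the lower front edge of the ledge, 7 mm thick, that juts 18 mm forward from the extractor's back face over the well; extractor frame (59.5, 0, 77.5) mm. Behind it a sprung black seal strip (z 56 to 76) stands 7 mm out from the back face; the lip must push it back, 3.5 N rising to 7.5 N, until it bottoms 0.5 mm short of the face. Otherwise free below the ledge.
- curb_edge (a point): Top inner edge of the curb, 6 mm thick, 5 mm high, in front of the cover's place: extractor frame (-76, 0, 75) mm. With the seal pushed right back the cover's front edge has 3 mm to spare behind the curb; let go, the seal presses it against the curb. Home: flat on the rim, top z 75 level with the curb, 2.5 mm under the ledge, lip end at extractor x 74.
- cover_grip (a point): Centre of the black bridge handle of the loose filter cover (0.36 kg +-30 %): bar 12 (x) x 92 (y) x 14 mm, parallel to the lip, 20 mm free below; take it across 12 mm. Axes are the cover's: z up, +x toward the lip. Grey plate 150 (x) x 130 (y) x 5 mm; in this frame (mm) its top z -27, lip end x 82, front edge x -68.
- filter_cover: The cover; origin 80 mm below the handle's centre and 7 mm nearer the lip. Under the plate a rigid filter cartridge, here x 35 to -43, y +-50, z 0 to 48 mm; at the start it stands on this on the mat, 3 mm high. It cannot go in flat: to let the lip enter, raise the front at least 22 degrees (30 is good) so the cartridge clears the front rim; it has 2.5 mm room each side.
- cover_lip (a point): Middle of the end of the lip, on the plate's top face; axes as the cover's. The lip is the plate's last 25 mm, narrowed to 96 mm, 5 mm thick.
- cover_front (a point): Middle of the plate's front edge, on its top face; axes as the cover's.
- latch (a joint): Angle of the T-handle's latch, rad: 0 to 0.15 at the start, tongue to the extractor's +y, clear of the cover; turns clockwise seen from above to a stop at 1.571, tongue to +x, 20 mm over the front of the cover, 2.5 mm above it. Friction 0.05 N m holds it. Upright axis at extractor (-94.5, 0) mm; tongue 40 long, 16 wide, z 77.5 to 82.5 mm.
- t_handle (a joint): How far the T-handle is pressed in (down) on its upright stem, m: 0 = out, as at the start; 0.012 = fully in. A spring ball holds it in: pressing takes up to about 9 N and must go past 7 mm, from where it snaps in and stays; pressed less, it springs out again.
- t_bar (a point): Centre of the T-handle's black bar, on the latch's upright axis, 105 mm above the bench when out. Bar 58 x 12 x 14 mm, level, long side along this point's y axis, which turns with the latch (the tongue points to this +y); take it across 12 mm from above. 14 mm free below it when out.
- stone_cast: Bystander: loose dental cast on the bench, 58 x 65 x 33 mm, origin under its centre.
- shade_tabs: Bystander: loose bar of shade tabs lying flat, 46 x 120 x 9 mm, origin under its centre.
- wax_carton: Bystander: loose low carton of wax sheets, 68 x 150 x 32 mm, origin under its centre.
- powder_jar: Bystander: loose small screw jar, 47 mm wide, 44 mm high, origin under its centre.

How it is judged:
By the outcome, as a careful person would: the job done as asked, in the order asked, and still so for the second after the job is handed in, with the robot touching nothing.
It also fails if it takes over 58 s, if anything falls off the work surface, if the arm or the gripper's body presses on something with over 40 N, if the wrist force passes 120 N, or if a joint passes its speed limit or range.

ROBOT

A 6-joint arm with a two-finger parallel gripper is mounted at the origin on a cart in front of the work surface, level with it; the furniture and walls round the work are solid. World frame = base frame: x ahead of the robot, y to its left, z up, the work surface at z = 0. Lengths are in m, angles in degrees, forces in N, time in s.
With the tool pointing down it reaches from about 0.3 to 1 m from the base axis. Payload 5.1 kg.
Tool frame: the origin (TCP) lies on the mounting face of the last link; the fingertips stand 190 mm ahead of it and the grasp point (between the pads) lies 171 mm ahead of it; z points along the fingers, y is the line along which they close (so a half turn about z gives the same grasp; the last joint's range is limited). The gripper opens to 95 mm and grips with 3 to 60 N. Pads are 20 mm wide; open, the fingers measure 119 mm over their backs; the gripper's body (75 mm by 180 mm) begins 59 mm behind the grasp point.
Start: joints at [70.21, 7.093, 94.555, -0, 78.352, -4.733], TCP at [0.169, 0.628, 0.405] pointing down, gripper open.
Joint ranges: [-149.61, 149.61], [-58.7, 133.49], [1.44, 155.28], [-77.14, 257.14], [18.33, 153.61], [-166.67, 166.67]. Speed limits (degrees/s): [147.25, 147.25, 180, 180, 180, 180].

INTERFACE

Orientations are given as a 3x3 rotation matrix whose columns are the frame's x, y, z axes.
In Python, from cell import ctrl gives the robot as it stands.
- The arm moves only by the shell command python3 -m inch 'ROWS' [FORCE]. ROWS is a JSON object of lists of equal length, an entry for each row: "gripper": the closure, from 0 (fully open) to 1 (shut); "travel": the shift along the tool's x, y, z in mm, a list of three; "roll": the turn about the tool's z in degrees. In form: {"gripper": [gripper, ...], "travel": [[dx, dy, dz], ...], "roll": [roll, ...]}. A call has 1 to 8 rows; each row is the pose to reach, as a shift and turn from the pose commanded when the call began, along the tool's axes at that moment; what a row does not reach only later rows make up. A row lasts 1/12 s, in which the tool goes at most 41.7 mm and 7.16 degrees, less where a joint would pass 70% of its speed; a pose out of reach is approached as far as the arm can. A call with a gripper value outside its range is refused whole. The fingers move at their own pace and stop on an object; FORCE is the grip in N (left out, the last holds). Time passes only in rows, so rows that repeat a pose let the fingers close. It gives the time, the measured TCP pose, the force and the opening at its end, in the units of the state.
- ctrl.get_obs(): the state, without advancing time (a new reading comes with each control period).
- ctrl.snapshot(name): name is "scene" or "top" or "wrist"; returns a dict with "image" (400x640x3 uint8, red, green, blue), "K" (3x3 intrinsics, pixels), "extrinsics" (4x4, takes a point from camera to world coordinates). Camera axes: x right, y down, z forward; pixel columns grow to the right and rows downward; lengths in m; the calibration is good to about 2 mm. A picture is of the moment at which its call begins. There is no depth.
- ctrl.close_job(): hands the job in, once; it reports no verdict.
Trained networks look in the newest picture that a camera, given by its name, has taken for a name from the list of things; names that differ only in an ending like _2 or _b are one class to them, and where a whole thing is asked for, a point or a joint stands for the part that bears it (a point fixed in the world has none). Each returns a list of dicts, best first, with "conf" (0 to 1); they miss things now and then, are a little off and sometimes report something else, mostly with a low value. They report only what shows in the picture. A call takes as long as a camera call.
- ctrl.masks_of(target, camera): "region" (400x640 bool, what is visible of it) and "xy" ([column, row] in pixels, amid what is visible of it).
The state is a dict: "t": time; "joints": joint angles; "joint_vel": joint speeds; "joint_efforts": joint torques, N m; "tool_pos": TCP position; "tool_rot": TCP orientation; "ft_force": force on the tool from outside, world axes, zero at the start; "moment": the same for the moment, N m; "grip_width": opening from 0.0 (shut) to 1.0 (fully open).
Only numpy, scipy, OpenCV 4.12 (cv2) and the standard library are available. Lean on these libraries where they do the work, as an engineer would, in place of code of your own. Each camera call takes 0.05 s, during which the arm holds its last target. There are 200 camera calls.

## Working session

There is one attempt and no reset: what is moved stays moved. The work goes in short steps, Python scripts to look and compute and a shell command to move; the robot and the scene stay as the last step left them, time stands still between calls to the robot, and variables do not carry over. Pictures are saved under pics/ and viewed, on a budget of 10 in all, crops included, one or two more only if the job needs it, and the job is handed in when it is done.

```bash
ls; mkdir -p pics; python3 - <<'E'
from cell import ctrl
import cv2,numpy as np
o=ctrl.get_obs();print(o)
for c in("scene","top"):
    s=ctrl.snapshot(c);cv2.imwrite(f"pics/{c}0.png",s["image"][...,::-1])
    print(c,s["K"].tolist(),np.round(s["extrinsics"],3).tolist())
    for n in("extractor","filter_cover","cover_grip","cover_lip","cover_front","t_bar","latch","ledge_edge","curb_edge","stone_cast","shade_tabs","wax_carton","powder_jar"):
        try:
            r=ctrl.masks_of(n,c);print(n,[(round(d["conf"],2),np.round(d["xy"]).tolist(),int(d["region"].sum())) for d in r[:3]])
        except Exception as e:print(n,e)
E
```

```text
pics
{'t': 0.0, 'joints': array([ 7.02107914e+01,  7.13203176e+00,  9.46349696e+01,  5.84854115e-04,
        7.83522308e+01, -4.73243590e+00]), 'joint_vel': array([ 0.10641882,  0.00308076, -0.08851851, -0.06030969,  0.03032276,
        0.01861103]), 'joint_efforts': array([-2.86557974e-03, -4.17601204e+01, -3.59930384e+01,  7.73273036e-02,
        4.92172572e-02, -1.60962254e-04]), 'tool_pos': array([0.16879088, 0.62743219, 0.40349403]), 'tool_rot': array([[-9.65668293e-01,  2.59777285e-01, -7.13949369e-04],
       [ 2.59778203e-01,  9.65666332e-01, -1.95471399e-03],
       [ 1.81646576e-04, -2.07307380e-03, -9.99997835e-01]]), 'ft_force': array([-0.51783189, -0.38057432,  0.35972584]), 'moment': array([-0.01352647, -0.00513884, -0.0058117 ]), 'grip_width': 0.9995314069765685}
scene [[385.9333967288001, 0.0, 323.74709686967174], [0.0, 385.9333967288001, 198.47411846384364], [0.0, 0.0, 1.0]] [[0.671, -0.397, 0.626, -0.257], [-0.742, -0.366, 0.562, -0.69], [0.006, -0.842, -0.54, 0.76], [0.0, 0.0, 0.0, 1.0]]
extractor [(0.69, [364.0, 229.0], 3964)]
filter_cover [(0.73, [274.0, 188.0], 
[... 573 characters left out ...]
16], [0.0, 0.0, 1.0]] [[0.029, -0.988, 0.149, 0.296], [-0.999, -0.033, -0.019, 0.027], [0.024, -0.149, -0.989, 1.514], [0.0, 0.0, 0.0, 1.0]]
extractor [(0.87, [367.0, 202.0], 4185)]
filter_cover [(0.59, [247.0, 201.0], 2005)]
cover_grip [(0.93, [244.0, 198.0], 1995)]
cover_lip [(0.71, [249.0, 204.0], 1938)]
cover_front [(0.59, [244.0, 203.0], 1978)]
t_bar [(0.39, [246.0, 202.0], 1983)]
latch [(0.49, [376.0, 225.0], 145)]
ledge_edge [(0.69, [370.0, 200.0], 4036), (0.66, [377.0, 224.0], 84)]
curb_edge [(0.77, [365.0, 198.0], 4146)]
stone_cast [(0.71, [298.0, 238.0], 325)]
shade_tabs [(0.63, [271.0, 165.0], 525)]
wax_carton [(0.67, [468.0, 203.0], 1048)]
powder_jar [(0.61, [171.0, 212.0], 224)]
```

```bash
python3 - <<'E'
import cv2,numpy as np
i=cv2.imread("pics/top0.png")[110:290,140:500];a=cv2.resize(i,(720,360),interpolation=cv2.INTER_CUBIC)
cv2.imwrite("pics/a.png",a)
i=cv2.imread("pics/scene0.png")[140:340,200:520];cv2.imwrite("pics/b.png",cv2.resize(i,(800,500),interpolation=cv2.INTER_CUBIC))
E
```

```text
(no output)
```

View pics/a.png

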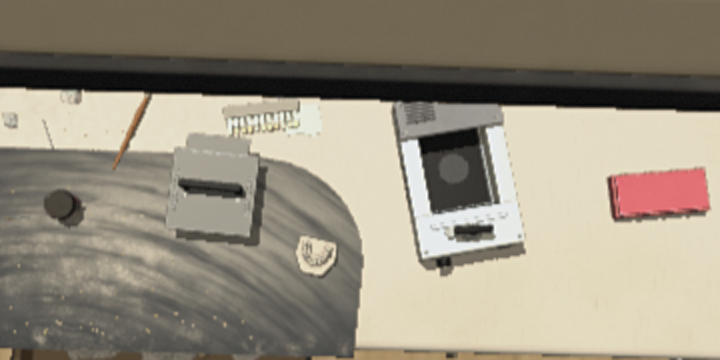

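View pics/b.png

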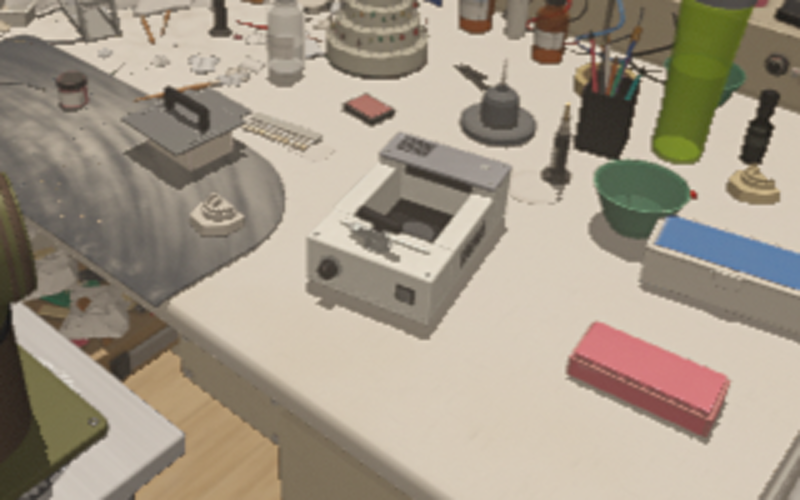

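The top view shows the grey cover (~(246,205) full px, lip up and away from the robot) and the extractor (~(370,200), its back also away). The T-handle is at (377,225). The cast, tabs, carton and jar are all clear of the path.

The moves have no tilt command. So I plan to grip the handle across its 92 mm ends (the gripper opens to 95 mm), which lets the cover pivot about y between the pads. First I'll fit poses from the silhouettes.

```bash
cat > h.py <<'E'
import numpy as np,cv2
from scipy.optimize import minimize
from cell import ctrl
def box(x0,x1,y0,y1,z0,z1): return np.array([[x,y,z] for x in(x0,x1) for y in(y0,y1) for z in(z0,z1)])/1000
# cover in grip frame; extractor in its frame
COVER=[box(-68,57,-65,65,-32,-27),box(57,82,-48,48,-32,-27),box(-36,42,-50,50,-80,-32),box(-6,6,-46,46,-27,7)]
EXTR=[box(-122.5,122.5,-80,80,0,70),box(59.5,122.5,-80,80,70,85)]
TBAR=[box(-6,6,-29,29,-7,7)]
HBAR=[box(-6,6,-46,46,-7,7)]
def proj(P,s):
    E=np.linalg.inv(s["extrinsics"]);q=P@E[:3,:3].T+E[:3,3];q=q@s["K"].T;return q[:,:2]/q[:,2:]
def pose(p,P):
    c,s_=np.cos(p[3]),np.sin(p[3]);return P@np.array([[c,-s_,0],[s_,c,0],[0,0,1]]).T+p[:3]
def render(parts,p,s):
    m=np.zeros((800,1280),np.uint8)
    for P in parts:
        h=cv2.convexHull(np.round((proj(pose(p,P),s)*2+.5)*8).astype(np.int32));cv2.fillConvexPoly(m,h,255,shift=3)
    return cv2.resize(m,(640,400),interpolation=cv2.INTER_AREA)/255.
def fit(parts,views,p0,free=(0,1,2,3)):
    free=list(free)
    def f(v):
        p=np.array(p0,float);p[free]=v;c=0
        for s,m in views: r=render(parts,p,s);c+=np.abs(r-m).sum()/m.sum()
        return c
    v0=np.array(p0,float)[free];st=np.array([.012,.012,.008,.08])[free]
    S=np.vstack([v0]+[v0+np.eye(len(v0))[i]*st[i] for i in range(len(v0))])
    r=minimize(f,v0,method="Nelder-Mead",options=dict(initial_simplex=S,maxiter=300,xatol=1e-4,fatol=1e-4))
    p=np.array(p0,float);p[free]=r.x;return p,r.fun
def look(c,name=None):
    s=ctrl.snapshot(c)
    if name: cv2.imwrite(f"pics/{name}.png",s["image"][...,::-1])
    return s
def mask(n,c): 
    r=ctrl.masks_of(n,c);return (r[0]["region"].astype(float),r[0]["conf"],r[0]["xy"]) if r else None
def ray(s,uv,z):
    d=s["extrinsics"][:3,:3]@np.linalg.inv(s["K"])@np.array([uv[0],uv[1],1]);o=s["extrinsics"][:3,3];return o+d*(z-o[2])/d[2]
E
python3 - <<'E'
from h import *
a=look("top");e=mask("extractor","top");c=mask("cover_grip","top")
b=look("scene");e2=mask("extractor","scene");c2=mask("cover_front","scene")
pe=ray(a,e[2],.05);pc=ray(a,c[2],.06)
print(pe,pc)
for fr in((0,1,3),(0,1,2,3)):
    print("ext",fit(EXTR,[(a,e[0]),(b,e2[0])],[*pe[:2],0,.13],fr))
    print("cov",fit(COVER,[(a,c[0]),(b,c2[0])],[*pc[:2],.083,-.1],fr))
w=look("wrist","w0")
o=ctrl.get_obs();E=w["extrinsics"];R=o["tool_rot"]
print(w["K"][0],"cam in tool",R.T@(E[:3,3]-o["tool_pos"]),(R.T@E[:3,:3]).round(3).tolist())
E
```

```text
[ 0.53038519 -0.13981137  0.05      ] [0.51022211 0.22808286 0.06      ]
ext (array([ 0.53418931, -0.14531094,  0.        ,  0.20631683]), np.float64(0.19208848527552685))
cov (array([ 0.5005512 ,  0.22775756,  0.083     , -0.06056807]), np.float64(0.11654631654758416))
ext (array([ 0.53802263, -0.14506897, -0.00491611,  0.19899588]), np.float64(0.18867581417751883))
cov (array([ 0.50172252,  0.22760157,  0.08173125, -0.06759042]), np.float64(0.10850512549793002))
[298.53725571   0.         316.21857261] cam in tool [0.08344867 0.00042464 0.01876163] [[0.0, -0.956, -0.295], [1.0, 0.0, 0.0], [-0.0, -0.295, 0.956]]
```

```bash
python3 -m inch '{"gripper":[0,0,0,0,0,0,0,0],"travel":[[-30,-21,0],[-60,-42,0],[-90,-63,0],[-120,-85,0],[-150,-106,0],[-180,-127,0],[-213,-150,0],[-213,-150,0]],"roll":[0,0,0,0,0,0,0,0]}'
python3 -m inch '{"gripper":[0,0,0,0,0,0,0,0],"travel":[[-30,-21,0],[-60,-42,5],[-90,-63,10],[-120,-85,20],[-150,-106,30],[-180,-127,40],[-212,-150,43],[-212,-150,43]],"roll":[-2,-4,-6,-8,-10,-11.3,-11.3,-11.3]}'
python3 - <<'E'
from h import *
w=look("wrist","w1");o=ctrl.get_obs();print(o["t"],o["tool_pos"],o["tool_rot"].round(4).tolist())
for n in("cover_grip","filter_cover","cover_front"):
    r=mask(n,"wrist")
    if r:
        print(n,r[1],r[2],r[0].sum());print(fit(COVER,[(w,r[0])],[.5015,.2277,.082,-.065],(0,1,3)))
E
```

```text
t: 2.42
tool_pos: [0.3387, 0.4237, 0.4049]
tool_rot: [[-0.964, 0.265, 0.002], [0.265, 0.964, -0.002], [-0.002, -0.001, -1.0]]
ft_force: [-0.1, 0.8, -0.5]
grip_width: 0.999
t: 3.08
tool_pos: [0.5039, 0.2238, 0.3606]
tool_rot: [[-0.997, 0.071, -0.0], [0.071, 0.997, -0.002], [0.0, -0.002, -1.0]]
ft_force: [-0.5, 1.6, 0.4]
grip_width: 1.001
3.1333 [0.50275007 0.22568286 0.36115922] [[-0.9975, 0.0703, -0.001], [0.0703, 0.9975, -0.0003], [0.001, -0.0004, -1.0]]
cover_grip 0.63 [319.5, 188.5] 18265.0
(array([ 0.49875939,  0.22750369,  0.082     , -0.07015206]), np.float64(0.005415693789149933))
cover_front 0.78 [321.1, 188.3] 18299.0
(array([ 0.49862972,  0.22736674,  0.082     , -0.07049319]), np.float64(0.007163361546596888))
```

View pics/w1.png

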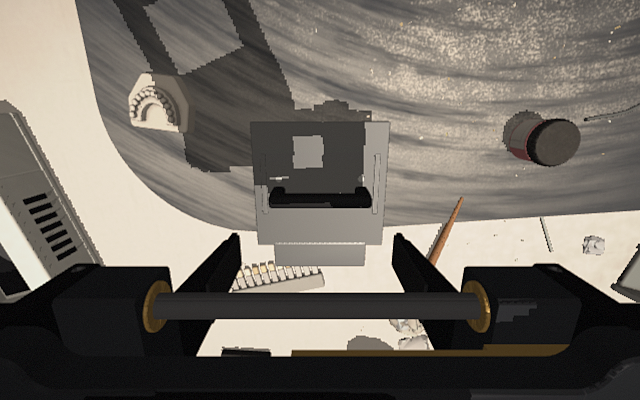

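```bash
python3 -m inch '{"gripper":[0,0,0,0,0,0],"travel":[[1,0,20],[2,1,40],[3,1,55],[3,1,66],[3,1,66],[3,1,66]],"roll":[0,0,0,0,0,0]}'
python3 - <<'E'
from h import *
w=look("wrist","w2");o=ctrl.get_obs();print(o["t"],o["tool_pos"],o["tool_rot"].round(4).tolist())
o=ctrl.get_obs();print(o["tool_pos"])
for n in("cover_grip","cover_front"):
    r=mask(n,"wrist")
    if r:
        print(n,r[1],r[2],r[0].sum());p,e=fit(COVER,[(w,r[0])],[.4987,.2274,.082,-.07],(0,1,3));print(p,e,(o["tool_rot"].T@(p[:3]-o["tool_pos"])*1000).round(1))
E
```

```text
t: 3.78
tool_pos: [0.4979, 0.2296, 0.2957]
tool_rot: [[-0.998, 0.064, -0.001], [0.064, 0.998, -0.0], [0.001, -0.0, -1.0]]
ft_force: [-0.1, 0.4, 0.6]
grip_width: 1.002
3.8333 [0.49838612 0.22955436 0.29665279] [[-0.9979, 0.0643, 0.0011], [0.0643, 0.9979, 0.0004], [-0.0011, 0.0005, -1.0]]
[0.49838612 0.22955436 0.29665279]
cover_grip 0.56 [314.0, 205.7] 25730.0
[ 0.49802226  0.22741683  0.082      -0.06504102] 0.09593196314670445 [  0.5  -2.3 214.7]
cover_front 0.87 [314.3, 207.4] 25710.0
[ 0.49856007  0.22736155  0.082      -0.06728295] 0.0934025823476026 [-1.000e-01 -2.300e+00  2.147e+02]
```

View pics/w2.png

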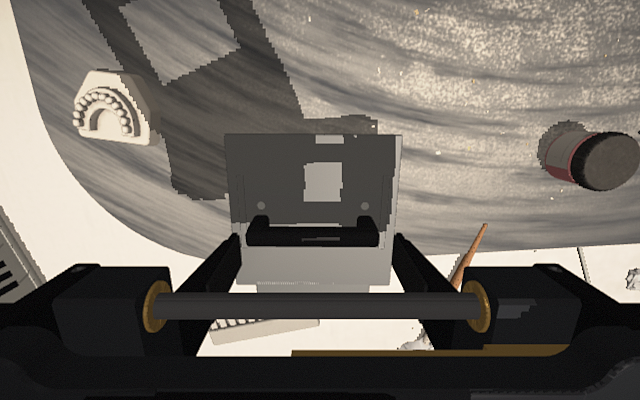

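```bash
python3 -m inch '{"gripper":[0,0,0,0,0],"travel":[[0,-2.5,5],[0,-2.5,10],[0,-2.5,15],[0,-2.5,21],[0,-2.5,23]],"roll":[0,0,0,0,0]}'; python3 - <<'E'
from h import *
w=look("wrist","w3");o=ctrl.get_obs();print(o["t"],o["tool_pos"],o["tool_rot"].round(4).tolist(),o["ft_force"])
i=cv2.imread("pics/w3.png")[200:320,180:460];cv2.imwrite("pics/w3c.png",cv2.resize(i,None,fx=2.8,fy=2.8,interpolation=cv2.INTER_CUBIC))
E
```

```text
t: 4.35
tool_pos: [0.4979, 0.226, 0.2712]
tool_rot: [[-0.998, 0.066, -0.002], [0.066, 0.998, -0.001], [0.002, -0.001, -1.0]]
ft_force: [0.3, 0.1, -0.4]
grip_width: 0.999
4.4 [0.49780705 0.22598258 0.27110004] [[-0.9978, 0.0657, -0.0024], [0.0657, 0.9978, -0.0008], [0.0024, -0.001, -1.0]] [ 0.57275809 -0.28220191 -0.74411152]
```

View pics/w3c.png

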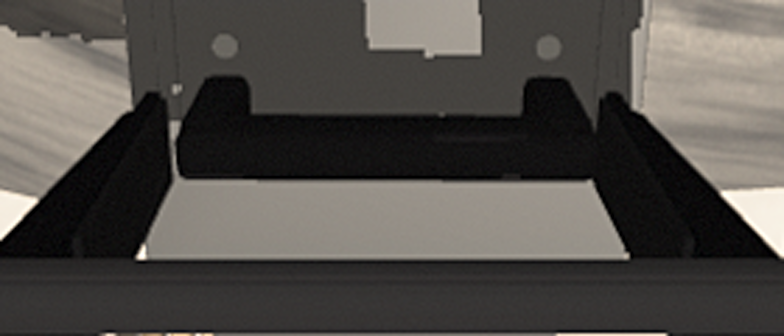

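The fingers straddle the bar ends: the bar spans crop cols 180–595, the pads stand at ~168 and ~600, and there is no force. I'll lower further, grip lightly, then tilt about the cartridge's lip-side bottom edge.

```bash
python3 -m inch '{"gripper":[0,0,0,0,1,1,1,1],"travel":[[0,0.5,6],[0,0.5,12],[0,0.5,17],[0,0.5,17],[0,0.5,17],[0,0.5,17],[0,0.5,17],[0,0.5,17]],"roll":[0,0,0,0,0,0,0,0]}' 25
```

```text
t: 5.07
tool_pos: [0.4981, 0.2267, 0.2554]
tool_rot: [[-0.998, 0.065, -0.001], [0.065, 0.998, -0.0], [0.001, -0.0, -1.0]]
ft_force: [-1.3, 0.6, -2.6]
grip_width: 0.964
```

```bash
python3 -m inch '{"gripper":[1,1,1,1,1,1,1,1],"travel":[[-7,0,-3],[-14.5,0,-5.5],[-22,0,-7.5],[-30,0,-9],[-38,0,-9.5],[-46,0,-9.5],[-50,0,-9.5],[-50,0,-9.5]],"roll":[0,0,0,0,0,0,0,0]}' 20
python3 - <<'E'
from h import *
s=look("scene","s1");print(ctrl.get_obs()["ft_force"])
i=s["image"][150:250,220:360,::-1];cv2.imwrite("pics/s1c.png",cv2.resize(i,None,fx=5,fy=5,interpolation=cv2.INTER_CUBIC))
E
```

```text
t: 5.73
tool_pos: [0.5492, 0.2233, 0.2652]
tool_rot: [[-0.998, 0.066, 0.0], [0.066, 0.998, 0.0], [-0.0, 0.0, -1.0]]
ft_force: [0.1, -0.3, -3.0]
grip_width: 0.967
[-0.34339755  0.25937259 -2.93595634]
```

View pics/s1c.png

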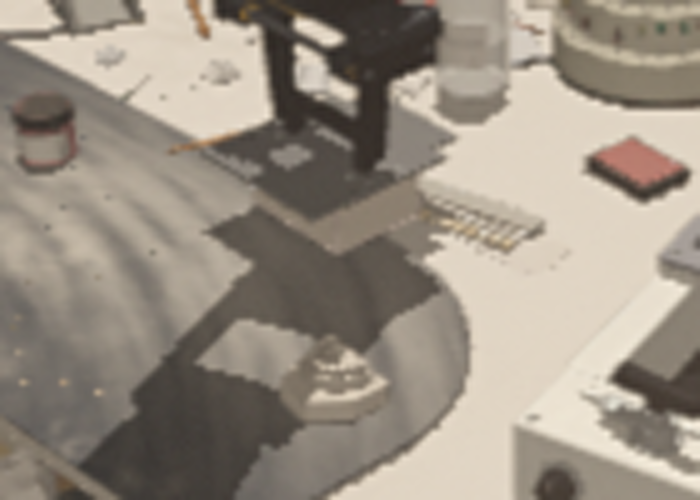

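```bash
cat >> h.py <<'E'
def tilt(th):  # nose-down by th rad about grip y
    c,s=np.cos(th),np.sin(th);R=np.array([[c,0,s],[0,1,0],[-s,0,c]]);return [P@R.T for P in COVER]
def fittilt(name="cover_front",bounds=np.arange(-15,50,2.5),cam="wrist",dz=-.171,n=None):
    w=look(cam,n);r=mask(name,cam);o=ctrl.get_obs();g=o["tool_pos"]+o["tool_rot"]@[0,0,-dz]
    y=np.arctan2(o["tool_rot"][0,0]*0-o["tool_rot"][0,1],o["tool_rot"][1,1])
    def cost(t): 
        m=render(tilt(np.radians(t)),[*g,y],w); M=r[0]
        V=np.zeros_like(M);V[:230]=1
        if cam!="wrist":V[:]=1
        return np.abs((m-M)*V).sum()/M.sum()
    c=[cost(t) for t in bounds];k=int(np.argmin(c));
    return "tilt",bounds[k],"cost",round(c[k],3),"conf",r[1],"next",np.round(sorted(c)[:3],3),o["t"],g.round(4),np.round(o["ft_force"],1)
E
python3 -c "
from h import *
print(fittilt(n='w4'));print(fittilt(cam='scene'))"
```

```text
('tilt', np.float64(-2.5), 'cost', np.float64(0.011), 'conf', 0.88, 'next', array([0.011, 0.023, 0.023]), 5.8833, array([0.5478, 0.2234, 0.0938]), array([ 0.3, -0.1, -3. ]))
('tilt', np.float64(0.0), 'cost', np.float64(0.138), 'conf', 0.69, 'next', array([0.138, 0.141, 0.163]), 5.9833, array([0.5477, 0.2235, 0.094 ]), array([-0.5,  0. , -3.8]))
```

```bash
python3 -m inch '{"gripper":[1,1,1,1,1,1,1,1],"travel":[[0,0,-20],[0,0,-50],[0,0,-80],[0,-25,-110],[0,-60,-120],[0,-100,-120],[0,-130,-120],[0,-130,-120]],"roll":[0,0,0,0,0,0,0,0]}' 60
python3 - <<'E'
from h import *
a=look("wrist","w5");r=ctrl.masks_of("extractor","wrist");
print([(d["conf"],d["xy"],d["region"].sum()) for d in r])
t=look("top");b=look("scene");e=mask("extractor","top");e2=mask("extractor","scene");print(e[1],e2[1])
m=r[0]["region"].astype(float)
cv2.imwrite("pics/m5.png",np.vstack([a["image"][...,::-1]//2+(m[...,None]*100).astype(np.uint8)]))
for tb in("t_bar","latch"):
    for c in("wrist","top","scene"):
        q=mask(tb,c); print(tb,c,q and (q[1:],q[0].sum()))
print("w",fit(EXTR,[(a,m)],[.536,-.145,0,.2],(0,1,3)))
print("t",fit(EXTR,[(t,e[0])],[.536,-.145,0,.2],(0,1,3)))
print("s",fit(EXTR,[(b,e2[0])],[.536,-.145,0,.2],(0,1,3)))
o=ctrl.get_obs();print(o["t"],o["tool_pos"],o["joints"].round(1),o["ft_force"])
E
```

```text
t: 6.65
tool_pos: [0.539, 0.0899, 0.3857]
tool_rot: [[-0.998, 0.07, 0.001], [0.07, 0.998, -0.003], [-0.001, -0.003, -1.0]]
ft_force: [0.7, 0.4, -3.3]
grip_width: 0.963
[(0.83, [100.4, 175.3], np.int64(34200))]
0.85 0.76
t_bar wrist ((0.83, [19.2, 117.1]), np.float64(791.0))
t_bar top ((0.42, [375.2, 222.9]), np.float64(90.0))
t_bar scene None
latch wrist ((0.93, [35.6, 114.8]), np.float64(1623.0))
latch top ((0.62, [373.4, 224.1]), np.float64(126.0))
latch scene ((0.47, [352.5, 232.2]), np.float64(197.0))
w (array([ 0.53050413, -0.14886908,  0.        ,  0.2157038 ]), np.float64(0.2212007797270955))
t (array([ 0.53060737, -0.14715689,  0.        ,  0.21872092]), np.float64(0.09066089143495877))
s (array([ 0.54115613, -0.14357056,  0.        ,  0.20365999]), np.float64(0.055788628046059094))
7.25 [0.53969196 0.09423305 0.3851112 ] [  4.3  -5.1 108.8   0.   76.3 -82. ] [-0.43919097 -0.06985752 -3.74177672]
```

View pics/m5.png

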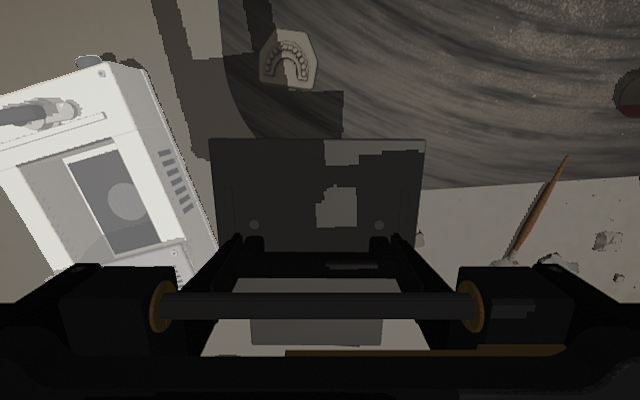

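```bash
python3 - <<'E'
from h import *
a=look("wrist");m=mask("extractor","wrist")[0]
b=look("scene");m2=mask("extractor","scene")[0];o=ctrl.get_obs()
V=np.zeros_like(m);V[70:250,:180]=1
def f(p,vs):
    c=0
    for s,M,W in vs: c+=np.abs((render(EXTR,[p[0],p[1],0,p[2]],s)-M)*W).sum()/(M*W).sum()
    return c
W=np.ones_like(m)
for vs in([(a,m,V)],[(b,m2,W)],[(a,m,V),(b,m2,W)]):
    S=np.array([[.538,-.145,.2],[.55,-.145,.2],[.538,-.133,.2],[.538,-.145,.26]])
    r=minimize(f,S[0],args=(vs,),method="Nelder-Mead",options=dict(initial_simplex=S,xatol=1e-4,fatol=1e-4));print(r.x.round(4),round(r.fun,4))
    p=r.x
q=lambda P:proj(pose([p[0],p[1],0,p[2]],np.array(P)/1000),a).round(0).tolist()
print("well corners",q([[-57.5,52.5,70],[77.5,52.5,70],[-57.5,-52.5,70]]),"tbar",q([[-94.5,0,105]]))
i=np.ascontiguousarray(a["image"][:260,:240,::-1]);i=cv2.resize(i,None,fx=2.3,fy=2.3)
for P in ([-57.5,52.5,70],[59.5,52.5,70],[-57.5,-52.5,70],[-122.5,80,70],[-94.5,0,112],[59.5,80,85]): cv2.circle(i,tuple(int(2.3*v) for v in q([P])[0]),3,(0,0,255),-1)
cv2.imwrite("pics/c6.png",i);print(o["t"],o["tool_pos"])
E
```

```text
[ 0.5367 -0.1451  0.2454] 0.0084
[ 0.5404 -0.1438  0.2058] 0.0548
[ 0.5373 -0.146   0.2225] 0.0701
well corners [[105.0, 138.0], [164.0, 258.0], [10.0, 169.0]] tbar [[-1.0, 117.0]]
7.45 [0.53967102 0.09387099 0.38522361]
```

View pics/c6.png

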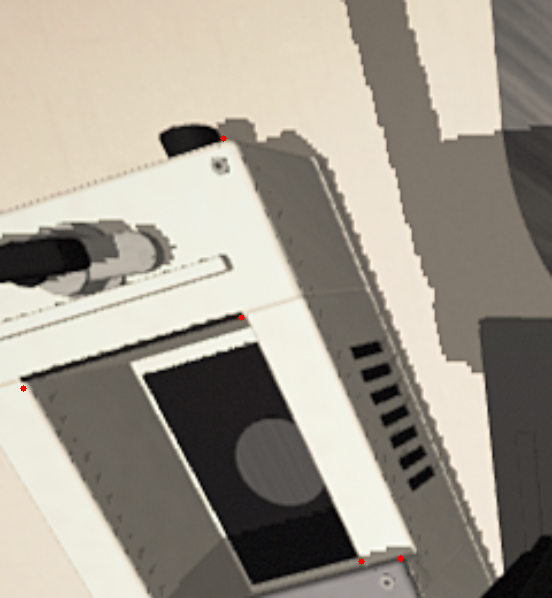

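```bash
python3 - <<'E'
from h import *
a=look("wrist");g=cv2.cvtColor(a["image"],cv2.COLOR_RGB2GRAY)
# well left front corner, right front corner, left rear (ledge top corner inner), front-left outer top corner, front edge point, left curb end
for n,u,z in(("wfl",(243/2.3,315/2.3),.07),("wfr",(22/2.3,379/2.3),.07),("box fl",(228/2.3,139/2.3),.07),("front edge",(5/2.3,212/2.3),.07),("curbL inner",(232/2.3,267/2.3),.075),("wl mid",(361/2.3,556/2.3),.07),("ledge corner outer",(408/2.3,551/2.3),.085)):
    print(n,ray(a,u,z).round(4))
E
```

```text
wfl [ 0.4683 -0.1065  0.07  ]
wfr [ 0.4889 -0.2098  0.07  ]
box fl [ 0.4009 -0.0939  0.07  ]
front edge [ 0.4216 -0.1917  0.07  ]
curbL inner [ 0.4489 -0.1023  0.075 ]
wl mid [ 0.5815 -0.0814  0.07  ]
ledge corner outer [ 0.5741 -0.0508  0.085 ]
```

```bash
python3 -m inch '{"gripper":[1,1,1,1,1,1,1],"travel":[[-3,-25,-5],[-6,-55,-5],[-9,-85,-5],[-13,-120,-5],[-17,-155,-5],[-21,-190,-5],[-22,-200,-5]],"roll":[0,0,0,0,0,0,0]}' 60
python3 -m inch '{"gripper":[1,1,1,1,1,1,1,1],"travel":[[-3,-30,0],[-6,-60,0],[-9,-90,0],[-12,-115,0],[-14,-130,0],[-14,-139,0],[-14,-139,0],[-14,-139,0]],"roll":[6,13,20,27,34,41,48,55]}'
python3 -m inch '{"gripper":[1,1,1,1,1],"travel":[[0,0,0],[0,0,0],[0,0,0],[0,0,0],[0,0,0]],"roll":[7,14,19.1,19.1,19.1]}'
```

```text
t: 8.08
tool_pos: [0.5484, -0.1111, 0.3905]
tool_rot: [[-0.998, 0.069, 0.0], [0.069, 0.998, -0.002], [-0.001, -0.002, -1.0]]
ft_force: [0.1, 0.1, -2.8]
grip_width: 0.962
t: 8.75
tool_pos: [0.5534, -0.2476, 0.39]
tool_rot: [[-0.512, 0.859, -0.0], [0.859, 0.512, 0.0], [0.001, -0.0, -1.0]]
ft_force: [-0.7, -0.4, -3.0]
grip_width: 0.961
t: 9.17
tool_pos: [0.5535, -0.2467, 0.3902]
tool_rot: [[-0.213, 0.977, -0.0], [0.977, 0.213, 0.0], [0.0, -0.0, -1.0]]
ft_force: [0.2, -0.2, -3.3]
grip_width: 0.959
```

```bash
python3 -m inch '{"gripper":[1,1,1,1,1,1],"travel":[[0,0,25],[0,0,45],[0,0,58],[0,0,64],[0,0,66],[0,0,67]],"roll":[0,0,0,0,0,0]}' 15
python3 -m inch '{"gripper":[1,1,1,1,1,1,1,1],"travel":[[-3,0,3],[-9,0,6.5],[-13.5,0,9.5],[-19.5,0,14],[-25.5,0,19],[-31,0,24.5],[-35.5,0,30.5],[-38,0,33.5]],"roll":[0,0,0,0,0,0,0,0]}'
python3 -c "
from h import *
print(fittilt(bounds=np.arange(-10,52,2)))"
```

```text
t: 9.67
tool_pos: [0.5536, -0.2469, 0.3234]
tool_rot: [[-0.211, 0.978, 0.0], [0.978, 0.211, -0.0], [-0.0, 0.0, -1.0]]
ft_force: [0.4, -0.2, -3.8]
grip_width: 0.967
t: 10.33
tool_pos: [0.5619, -0.2852, 0.2894]
tool_rot: [[-0.209, 0.978, 0.003], [0.978, 0.209, -0.001], [-0.002, 0.003, -1.0]]
ft_force: [3.2, -2.5, 2.3]
grip_width: 0.968
('tilt', np.int64(30), 'cost', np.float64(0.128), 'conf', 0.69, 'next', array([0.128, 0.133, 0.133]), 10.4333, array([ 0.5624, -0.2855,  0.1181]), array([ 3.7, -4.9,  0.6]))
```

```bash
python3 -m inch '{"gripper":[1,1,1,1,1,1,1,1],"travel":[[0,0,0],[0,0,0],[0,0,-5],[-3,0,-25],[-3,0,-45],[-3,0,-65],[-3,0,-70],[-3,0,-70]],"roll":[0,0,0,0,0,0,0,0]}' 60
python3 - <<'E'
from h import *
print(fittilt(bounds=np.arange(-10,52,2),n="w7"))
s=look("scene");cv2.imwrite("pics/s7.png",cv2.resize(s["image"][130:290,280:500,::-1],None,fx=3.5,fy=3.5,interpolation=cv2.INTER_CUBIC))
E
```

```text
t: 11.1
tool_pos: [0.5621, -0.2867, 0.3599]
tool_rot: [[-0.211, 0.978, 0.001], [0.978, 0.211, 0.0], [0.0, 0.001, -1.0]]
ft_force: [0.5, 0.4, -2.3]
grip_width: 0.961
('tilt', np.int64(4), 'cost', np.float64(0.143), 'conf', 0.96, 'next', array([0.143, 0.147, 0.148]), 11.2, array([ 0.561 , -0.2861,  0.1864]), array([-0.7,  0.2, -2.6]))
```

View pics/s7.png

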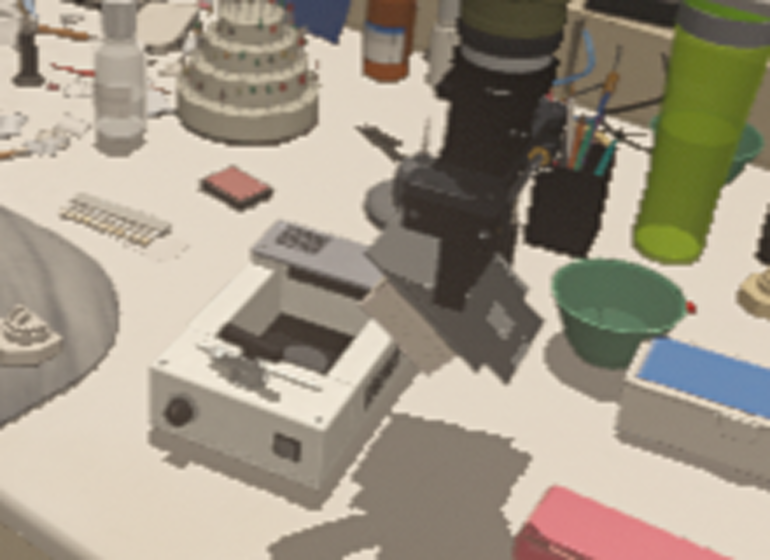

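```bash
python3 - <<'E'
from h import *
o=ctrl.get_obs();g=o["tool_pos"]+[0,0,-.1725];y=np.arctan2(-o["tool_rot"][0,1],o["tool_rot"][1,1])
for cam in("scene","top","wrist"):
    s=look(cam);
    for n in("cover_front","filter_cover"):
        r=mask(n,cam)
        if not r: continue
        M=r[0];V=np.ones_like(M)
        if cam=="wrist":V[225:]=0
        if cam=="wrist":print("top row of mask",np.where(M.any(1))[0][:1],M[:225].sum())
        # only count mask pixels outside model + weight 0.3 for hidden
        L=[]
        for t in range(-10,61,5):
            m=render(tilt(np.radians(t)),[*g,y],s);L.append((round((V*M*(1-m)).sum()/M.sum(),3),round((V*m*(1-M)).sum()/M.sum(),3)))
        print(cam,n,round(r[1],2),[ (t,*l) for t,l in zip(range(-10,61,5),L)])
E
```

```text
scene cover_front 0.78 [(-10, np.float64(0.142), np.float64(0.518)), (-5, np.float64(0.129), np.float64(0.518)), (0, np.float64(0.121), np.float64(0.526)), (5, np.float64(0.111), np.float64(0.529)), (10, np.float64(0.098), np.float64(0.52)), (15, np.float64(0.083), np.float64(0.508)), (20, np.float64(0.066), np.float64(0.481)), (25, np.float64(0.047), np.float64(0.458)), (30, np.float64(0.027), np.float64(0.437)), (35, np.float64(0.042), np.float64(0.434)), (40, np.float64(0.1), np.float64(0.488)), (45, np.float64(0.158), np.float64(0.522)), (50, np.float64(0.217), np.float64(0.557)), (55, np.float64(0.272), np.float64(0.582)), (60, np.float64(0.325), np.float64(0.6))]
scene filter_cover 0.7 [(-10, np.float64(0.143), np.float64(0.531)), (-5, np.float64(0.125), np.float64(0.527)), (0, np.float64(0.121), np.float64(0.538)), (5, np.float64(0.112), np.float64(0.543)), (10, np.float64(0.098), np.float64(0.533)), (15, np.float64(0.083), np.float64(0.52)), (20, np.float64(0.063), np.float64(0.491)), (25, np.float64(0.042), np.float64(0.465)), (30, np.float64(0.018), np.float64(0.441)), (35,
[... 2339 characters left out ...]
f mask [133] 21825.0
wrist filter_cover 0.6 [(-10, np.float64(0.188), np.float64(0.008)), (-5, np.float64(0.16), np.float64(0.015)), (0, np.float64(0.132), np.float64(0.024)), (5, np.float64(0.107), np.float64(0.034)), (10, np.float64(0.096), np.float64(0.057)), (15, np.float64(0.088), np.float64(0.077)), (20, np.float64(0.078), np.float64(0.091)), (25, np.float64(0.068), np.float64(0.095)), (30, np.float64(0.056), np.float64(0.094)), (35, np.float64(0.042), np.float64(0.119)), (40, np.float64(0.027), np.float64(0.139)), (45, np.float64(0.012), np.float64(0.16)), (50, np.float64(0.007), np.float64(0.18)), (55, np.float64(0.027), np.float64(0.222)), (60, np.float64(0.055), np.float64(0.263))]
```

View pics/w7.png

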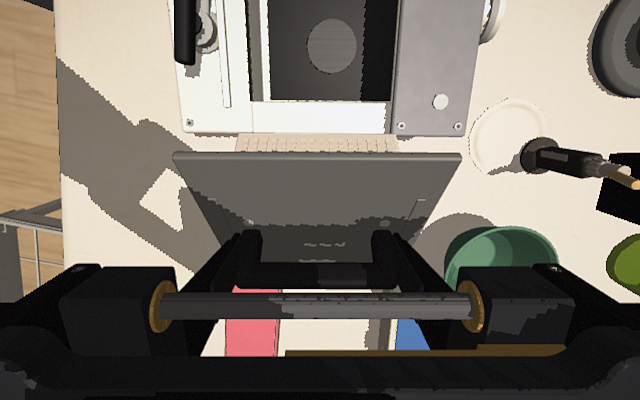

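```bash
cat >> h.py <<'E'
def grip(n=None):
    """fit tilt (deg), bar offset in tool x and z (mm) from the wrist view"""
    o=ctrl.get_obs();w=look("wrist",n);r=mask("cover_front","wrist");M=r[0];V=np.zeros_like(M);V[:228]=1
    y=np.arctan2(-o["tool_rot"][0,1],o["tool_rot"][1,1])
    def f(v):
        g=o["tool_pos"]+o["tool_rot"]@np.array([v[1],0,171+v[2]])/1000
        return (np.abs(render(tilt(np.radians(v[0])),[*g,y],w)-M)*V).sum()/(M*V).sum()
    best=min((minimize(f,[t,0,0],method="Nelder-Mead",options=dict(initial_simplex=[[t,0,0],[t+6,0,0],[t,6,0],[t,0,5]],xatol=.05,fatol=1e-4)) for t in(15,30,40)),key=lambda q:q.fun)
    return best.x.round(1),round(best.fun,4),round(r[1],2),o["t"]
E
python3 -c "
from h import *
print(grip())"
```

```text
(array([38. , -7.6,  1.6]), np.float64(0.0165), 0.91, 11.7)
```

```bash
python3 - <<'E'
from h import *
a=look("wrist");g=cv2.GaussianBlur(cv2.cvtColor(a["image"],cv2.COLOR_RGB2GRAY).astype(float),(0,0),.8)
def pk(v,n=4):
    d=np.abs(np.gradient(v));i=[k for k in range(1,len(d)-1) if d[k]>=d[k-1] and d[k]>d[k+1] and d[k]>8];return [(k,int(d[k])) for k in i]
for c in(200,290,350,375): print("col",c,pk(g[60:150,c]))
for r in(40,70,115,125): print("row",r,pk(g[r,170:480]))
p=(.5355,-.146,0,.207)
for P in([-122.5,-80,70],[20,-80,70],[20,-52.5,70],[59.5,-80,85],[-76,-40,75],[-57.5,-30,70],[59.5,-30,85],[122.5,-80,85]):
    print(P,proj(pose(p,np.array([P])/1000),a)[0].round(1))
np.savez("a.npz",K=a["K"],E=a["extrinsics"])
E
```

```text
col 200 [(4, 16), (12, 18), (72, 39), (77, 41)]
col 290 [(40, 56), (72, 12)]
col 350 [(40, 50), (72, 16)]
col 375 [(41, 63), (73, 18)]
row 40 [(4, 72), (28, 37), (38, 37), (45, 39), (48, 24), (55, 39), (57, 37), (77, 80), (80, 31), (91, 50), (98, 77), (138, 24), (186, 11), (193, 22), (225, 44), (227, 19), (230, 25)]
row 70 [(6, 10), (15, 44), (30, 44), (49, 10), (52, 9), (57, 39), (59, 36), (78, 83), (81, 30), (92, 53), (99, 78), (152, 10), (172, 10), (191, 23), (223, 35), (225, 11), (227, 24), (305, 29)]
row 115 [(12, 10), (214, 39), (220, 22), (223, 28), (298, 27)]
row 125 [(13, 11), (17, 15), (23, 21), (214, 40), (220, 24), (223, 30), (226, 8), (228, 24), (230, 40), (233, 43), (236, 14), (285, 25), (287, 40), (290, 36), (293, 12), (296, 26), (302, 19), (304, 23)]
[-122.5, -80, 70] [181.5 133.4]
[20, -80, 70] [342.  134.3]
[20, -52.5, 70] [343.  101.6]
[59.5, -80, 85] [390.5 135.9]
[-76, -40, 75] [228.6  85. ]
[-57.5, -30, 70] [251.4  72.8]
[59.5, -30, 85] [395.5  71.4]
[122.5, -80, 85] [465.5 136.3]
```

```bash
python3 -m inch '{"gripper":[1,1,1,1,1,1,1,1],"travel":[[0,0,-15],[0,0,-35],[0,0,-50],[20,0,-55],[45,0,-55],[70,0,-55],[100,0,-55],[125,0,-55]],"roll":[0,0,0,-5,-12,-19,-26,-33]}' 60
python3 -m inch '{"gripper":[1,1,1,1,1,1,1,1],"travel":[[7,9,0],[10.5,13.2,0],[10.5,13.2,0],[10.5,13.2,0],[10.5,13.2,0],[10.5,13.2,0],[10.5,13.2,0],[10.5,13.2,0]],"roll":[-7,-14,-21,-28,-35,-42,-49,-56]}'
python3 -m inch '{"gripper":[1,1],"travel":[[0,0,0],[0,0,0]],"roll":[-0.7,-0.7]}'
python3 -c "
from h import *
print(grip('w8'),ctrl.get_obs()['tool_pos'],ctrl.get_obs()['joints'].round())"
```

```text
t: 12.52
tool_pos: [0.5353, -0.1634, 0.4166]
tool_rot: [[-0.713, 0.701, 0.002], [0.701, 0.713, -0.0], [-0.002, 0.001, -1.0]]
ft_force: [0.4, 0.5, -3.4]
grip_width: 0.963
t: 13.18
tool_pos: [0.5377, -0.148, 0.4166]
tool_rot: [[-0.98, -0.199, 0.002], [-0.199, 0.98, -0.001], [-0.002, -0.001, -1.0]]
ft_force: [-1.1, 0.1, -3.5]
grip_width: 0.966
t: 13.35
tool_pos: [0.5376, -0.148, 0.4161]
tool_rot: [[-0.979, -0.203, 0.002], [-0.203, 0.979, -0.0], [-0.002, -0.001, -1.0]]
ft_force: [-0.4, -0.4, -3.8]
grip_width: 0.963
(array([37.9, -8.4,  1.7]), np.float64(0.0125), 0.9, 13.35) [ 0.53759477 -0.14798513  0.41558273] [ -21.   -5.  106.    0.   79. -123.]
```

```bash
python3 -m inch '{"gripper":[1,1,1,1,1,1,1],"travel":[[4,2,10],[7.5,3.4,30],[7.5,3.4,50],[7.5,3.4,70],[7.5,3.4,80],[7.5,3.4,80],[7.5,3.4,80]],"roll":[0,0,0,0,0,0,0]}' 60
python3 - <<'E'
from h import *
a=look("wrist","w9");o=ctrl.get_obs();print(o["tool_pos"],o["tool_rot"].round(3)[:2].tolist())
p=(.5353,-.145,0,.207)
i=cv2.resize(np.ascontiguousarray(a["image"][...,::-1]),(800,500))
for P in([-122.5,-80,70],[-122.5,80,70],[-94.5,0,112],[-76,-40,75],[-76,40,75],[59.5,-80,85],[59.5,80,85],[-57.5,52.5,70],[-57.5,-52.5,70],[-82,-52,75],[-82,52,75]):
    u=proj(pose(p,np.array([P])/1000),a)[0];cv2.circle(i,tuple((u*1.25).astype(int).tolist()),2,(0,0,255),-1)
cv2.imwrite("pics/w9c.png",i);print(grip())
E
```

```text
t: 14.03
tool_pos: [0.5294, -0.1462, 0.3342]
tool_rot: [[-0.979, -0.205, -0.001], [-0.205, 0.979, 0.0], [0.001, 0.001, -1.0]]
ft_force: [0.2, -0.1, -2.9]
grip_width: 0.965
[ 0.52978642 -0.14630877  0.33555531] [[-0.979, -0.205, 0.001], [-0.205, 0.979, -0.0]]
(array([38.1, -8.3,  1.9]), np.float64(0.0148), 0.8, 14.0833)
```

View pics/w9c.png

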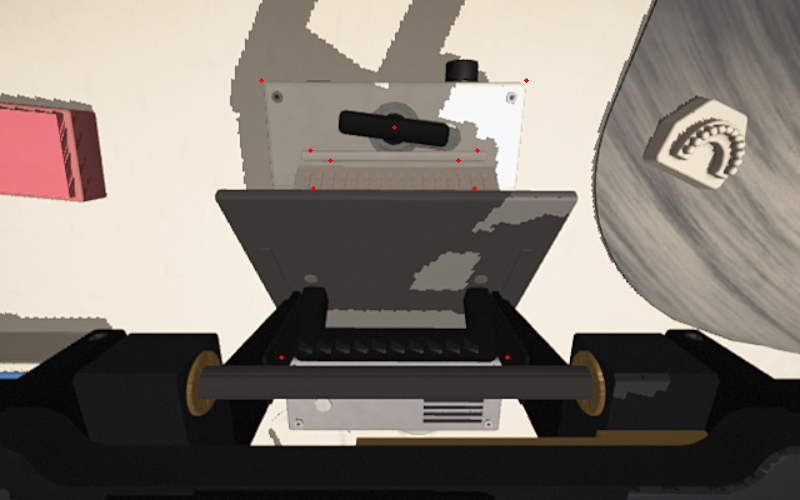

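```bash
python3 -m inch '{"gripper":[1,1,1,1,1],"travel":[[0,0,10],[0,0,20],[0,0,29],[0,0,29.5],[0,0,29.5]],"roll":[0,0,0,0,0]}' 60
python3 -m inch '{"gripper":[1,1,1,1,1,1],"travel":[[-5,0,0],[-10,0,0],[-14,0,0],[-17,0,0],[-18,0,0],[-18,0,0]],"roll":[0,0,0,0,0,0]}'
python3 -m inch '{"gripper":[1,1,1,1],"travel":[[-2,0,0],[-4,0,0],[-5,0,0],[-5,0,0]],"roll":[0,0,0,0]}'
python3 -c "
from h import *
print(grip())"
```

```text
t: 14.6
tool_pos: [0.5291, -0.146, 0.3036]
tool_rot: [[-0.979, -0.205, -0.003], [-0.205, 0.979, 0.001], [0.003, 0.002, -1.0]]
ft_force: [0.6, 0.0, -2.3]
grip_width: 0.959
t: 15.1
tool_pos: [0.5475, -0.1424, 0.3054]
tool_rot: [[-0.979, -0.206, 0.0], [-0.206, 0.979, -0.0], [-0.0, -0.0, -1.0]]
ft_force: [0.1, -0.5, -3.6]
grip_width: 0.969
t: 15.43
tool_pos: [0.5518, -0.1416, 0.3052]
tool_rot: [[-0.979, -0.205, -0.002], [-0.205, 0.979, -0.0], [0.002, 0.0, -1.0]]
ft_force: [-4.6, -0.4, -1.0]
grip_width: 0.964
(array([37.8, -8. ,  1.4]), np.float64(0.0132), 0.76, 15.4333)
```

```bash
python3 -m inch '{"gripper":[1,1,1,1],"travel":[[-1.5,0,0],[-3,0,0],[-4,0,0],[-4,0,0]],"roll":[0,0,0,0]}'
python3 -c "
from h import *
o=ctrl.get_obs();print(grip(),o['tool_pos'],o['ft_force'])"
```

```text
t: 15.87
tool_pos: [0.5557, -0.1408, 0.3052]
tool_rot: [[-0.979, -0.205, -0.002], [-0.205, 0.979, -0.0], [0.002, 0.0, -1.0]]
ft_force: [-6.4, -0.2, 1.6]
grip_width: 0.961
(array([37.9, -8. ,  1.2]), np.float64(0.0132), 0.96, 15.8667) [ 0.55565316 -0.14076509  0.30524505] [-6.35834684 -0.22300285  1.62561844]
```

```bash
python3 -m inch '{"gripper":[1,1,1,1,1,1,1,1],"travel":[[0,0,1.5],[0,0,3],[2,0,4],[4,0,5],[6,0,6],[8,0,7],[10.5,0,8],[10.5,0,8]],"roll":[0,0,0,0,0,0,0,0]}' 30
python3 -c "
from h import *
o=ctrl.get_obs();print(grip(),o['tool_pos'],o['ft_force'])"
```

```text
t: 16.63
tool_pos: [0.547, -0.1427, 0.2998]
tool_rot: [[-0.979, -0.205, 0.008], [-0.205, 0.979, 0.0], [-0.008, -0.002, -1.0]]
ft_force: [0.4, 1.9, 5.4]
grip_width: 0.963
(array([35.6, -8.2,  1. ]), np.float64(0.0126), 0.57, 16.6333) [ 0.54701148 -0.14268916  0.2998434 ] [0.40529951 1.85419999 5.35663685]
```

```bash
python3 -m inch '{"gripper":[1,1,1,1,1,1],"travel":[[0,0,0],[0,0,0],[-2,0,0.5],[-2.5,0,1],[-2.5,0,1.5],[-2.5,0,1.5]],"roll":[0,0,0,0,0,0]}' 12
python3 -c "
from h import *
o=ctrl.get_obs();print(grip(),o['tool_pos'],o['ft_force'])"
```

```text
t: 17.23
tool_pos: [0.548, -0.1427, 0.2974]
tool_rot: [[-0.979, -0.205, -0.002], [-0.205, 0.979, -0.001], [0.002, -0.001, -1.0]]
ft_force: [-8.4, 0.2, 11.1]
grip_width: 0.967
(array([33.9, -6.1,  0.2]), np.float64(0.014), 0.58, 17.2333) [ 0.54796683 -0.14272831  0.29738119] [-8.37136613  0.18785807 11.07309882]
```

```bash
python3 -m inch '{"gripper":[1,1,1,1,1,1,1,1],"travel":[[2,0,0],[4,0,1],[5,0,2],[6,0,3],[7,0,4],[8,0,5],[8.5,0,5.5],[8.5,0,5.5]],"roll":[0,0,0,0,0,0,0,0]}' 20
python3 -c "
from h import *
o=ctrl.get_obs();print(grip('w10'),o['tool_pos'],o['ft_force'])"
```

```text
t: 18.0
tool_pos: [0.5401, -0.1442, 0.2913]
tool_rot: [[-0.979, -0.205, 0.002], [-0.205, 0.979, -0.001], [-0.002, -0.001, -1.0]]
ft_force: [-2.5, 0.9, 6.1]
grip_width: 0.961
(array([24.3, -6. , -2.3]), np.float64(0.0112), 0.95, 18.0) [ 0.54013634 -0.14424895  0.29125823] [-2.48632442  0.8681649   6.05556202]
```

```bash
python3 -m inch '{"gripper":[1,1,1,1,1,1,1,1],"travel":[[1,0,1.5],[2.5,0,3],[4,0,4.5],[5.5,0,6],[7,0,7.5],[8.5,0,9],[9.5,0,10],[9.5,0,10]],"roll":[0,0,0,0,0,0,0,0]}' 20
python3 -c "
from h import *
o=ctrl.get_obs();print(grip('w11'),o['tool_pos'],o['ft_force'])"
```

```text
t: 18.77
tool_pos: [0.5305, -0.1462, 0.2801]
tool_rot: [[-0.979, -0.205, 0.001], [-0.205, 0.979, -0.001], [-0.001, -0.001, -1.0]]
ft_force: [0.0, -0.4, 2.9]
grip_width: 0.965
(array([16.1, -5.9,  0. ]), np.float64(0.0135), 0.6, 18.7667) [ 0.53048489 -0.14618522  0.28007138] [ 0.01576961 -0.35622929  2.88338685]
```

```bash
python3 - <<'E'
from h import *
o=ctrl.get_obs();w=look("wrist");r=mask("cover_front","wrist");M=r[0];V=np.zeros_like(M);V[:228]=1
y=np.arctan2(-o["tool_rot"][0,1],o["tool_rot"][1,1])
for z in(-4,-2,0,2):
    def f(v):
        g=o["tool_pos"]+o["tool_rot"]@np.array([v[1],v[2],171+z])/1000
        return (np.abs(render(tilt(np.radians(v[0])),[*g,y],w)-M)*V).sum()/(M*V).sum()
    q=minimize(f,[14,-6,0],method="Nelder-Mead",options=dict(initial_simplex=[[14,-6,0],[8,-6,0],[14,-2,0],[14,-6,3]]));print(z,q.x.round(1),round(q.fun,4))
rows=np.where(M[:, 250:400].any(1))[0];print(rows[0],[ (k,np.where(M[k])[0][[0,-1]].tolist()) for k in(rows[0]+1,rows[0]+4,rows[0]+10,180,200,220)])
# predicted curb pixels
p=(.5353,-.145,0,.207)
for P in([-76,0,75],[-82,0,75]):print(P,proj(pose(p,np.array([P])/1000),w)[0].round(1))
E
```

```text
-4 [11.7 -4.3  0.6] 0.0076
-2 [13.8 -4.9  0.6] 0.0084
0 [15.9 -5.3  0.6] 0.0114
2 [17.5 -5.7  0.7] 0.0148
138 [(np.int64(139), [196, 438]), (np.int64(142), [195, 439]), (np.int64(148), [196, 438]), (180, [203, 431]), (200, [207, 427]), (220, [211, 423])]
[-76, 0, 75] [316.2 130.8]
[-82, 0, 75] [316.2 120.6]
```

```bash
python3 -m inch '{"gripper":[1,1,1,1,1,1,1,1],"travel":[[0,0,2],[0.5,0,4],[1.5,0,6],[2.5,0,8],[3,0,9.5],[3.5,0,11],[4,0,12],[4,0,12]],"roll":[0,0,0,0,0,0,0,0]}' 25
cat > g2.py <<'E'
from h import *
def g2(z):
    o=ctrl.get_obs();w=look("wrist");r=mask("cover_front","wrist");M=r[0];V=np.zeros_like(M);V[:228]=1
    y=np.arctan2(-o["tool_rot"][0,1],o["tool_rot"][1,1]);p=np.array([.5353,-.145]);e=np.array([np.cos(.207),np.sin(.207)])
    for t in z:
        def f(v):
            g=o["tool_pos"]+o["tool_rot"]@np.array([v[1],v[2],171+t])/1000
            return (np.abs(render(tilt(np.radians(v[0])),[*g,y],w)-M)*V).sum()/(M*V).sum()
        q=minimize(f,[5,-4,0],method="Nelder-Mead",options=dict(initial_simplex=[[5,-4,0],[9,-4,0],[5,-1,0],[5,-4,2]]))
        Z=o["tool_pos"][2]*1000-171-t;X=(o["tool_pos"][:2]-p)@e*1000-q.x[1];a=np.radians(q.x[0]);c,s=np.cos(a),np.sin(a)
        print(t,q.x.round(1),round(q.fun,4),"Z",Z.round(1),"Zshoulder",(70+57*s+32*c).round(1),"L",(X+82*c-27*s).round(1),"F",(X-68*c-27*s).round(1),"Fz",(Z+68*s-27*c).round(1))
    print(o["t"],o["tool_pos"],o["ft_force"],o["grip_width"])
E
python3 -c "
from g2 import *
g2((-8,-6,-4,-2,0))"
```

```text
t: 19.63
tool_pos: [0.5267, -0.1471, 0.2699]
tool_rot: [[-0.979, -0.206, -0.001], [-0.206, 0.979, -0.0], [0.001, -0.0, -1.0]]
ft_force: [-4.2, -0.5, 11.3]
grip_width: 0.966
-8 [-1.5 -0.1  0.4] 0.0092 Z 106.9 Zshoulder 100.5 L 73.9 F -76.0 Fz 78.1
-6 [ 0.8 -1.3  0.4] 0.0072 Z 104.9 Zshoulder 102.8 L 74.0 F -76.0 Fz 78.9
-4 [ 3.4 -2.5  0.4] 0.0065 Z 102.9 Zshoulder 105.4 L 73.8 F -75.9 Fz 80.0
-2 [ 5.9 -3.5  0.5] 0.0081 Z 100.9 Zshoulder 107.7 L 73.4 F -75.8 Fz 81.0
0 [ 8.  -4.4  0.5] 0.0108 Z 98.9 Zshoulder 109.6 L 73.0 F -75.5 Fz 81.6
19.6333 [ 0.52665935 -0.14706529  0.26985204] [-4.2016944  -0.46269772 11.31568749] 0.9663472680828402
```

```bash
python3 -m inch '{"gripper":[1,1,1,1,1,1,1,1],"travel":[[0,0,-1],[-1.5,0,-1],[-3,0,-1],[-4,0,-1],[-4,0,0],[-4,0,1],[-4,0,2],[-4,0,2]],"roll":[0,0,0,0,0,0,0,0]}' 35
python3 -c "
from g2 import *
g2((-8,-6,-4,-2))"
```

```text
t: 20.4
tool_pos: [0.5294, -0.1466, 0.2674]
tool_rot: [[-0.979, -0.206, -0.007], [-0.206, 0.979, -0.001], [0.007, 0.0, -1.0]]
ft_force: [-13.6, -2.3, 14.7]
grip_width: 0.966
-8 [-3.2  1.7  0.5] 0.0082 Z 104.4 Zshoulder 98.8 L 75.6 F -74.2 Fz 73.7
-6 [-0.9  0.4  0.5] 0.0064 Z 102.4 Zshoulder 101.1 L 76.0 F -74.0 Fz 74.3
-4 [ 1.5 -0.9  0.6] 0.0073 Z 100.4 Zshoulder 103.5 L 76.1 F -73.9 Fz 75.2
-2 [ 3.8 -2.1  0.6] 0.0101 Z 98.4 Zshoulder 105.7 L 76.0 F -73.6 Fz 76.0
20.4 [ 0.5294224  -0.14657655  0.26740168] [-13.62825784  -2.30268477  14.67207747] 0.9659342013053509
```

```bash
python3 -m inch '{"gripper":[1,1,1,0,0,0,0,0],"travel":[[1.5,0,0],[3,0,0],[3.5,0,-1],[3.5,0,-1],[3.5,0,-1],[3.5,0,-1],[3.5,0,-1],[3.5,0,-1]],"roll":[0,0,0,0,0,0,0,0]}'
python3 -m inch '{"gripper":[0,0,0,0,0,0,0,0],"travel":[[0,0,-3],[0,0,-8],[0,0,-16],[0,0,-30],[0,0,-60],[20,0,-90],[50,0,-110],[50,0,-110]],"roll":[0,0,0,0,0,0,0,0]}'
python3 - <<'E'
from h import *
a=look("wrist","w12");o=ctrl.get_obs();print(o["t"],o["tool_pos"],o["tool_rot"].round(3)[:2].tolist())
i=cv2.resize(np.ascontiguousarray(a["image"][...,::-1]),(800,500));p=(.5353,-.145,0,.207)
for P in([-76,0,75],[59.5,0,85],[-8,46,109],[-8,-46,109],[-94.5,0,112],[-76,65,75],[-76,-65,75]):
    u=proj(pose(p,np.array([P])/1000),a)[0];cv2.circle(i,tuple((u*1.25).astype(int).tolist()),2,(0,0,255),-1)
cv2.imwrite("pics/w12c.png",i)
r=mask("cover_front","wrist");M=r[0];V=np.zeros_like(M);V[:230]=1
pg=pose(p,np.array([[-.008,0,.102]]))[0]
for t in(-2,0,1,2,4): print(t,round((np.abs(render(tilt(np.radians(t)),[*pg,.207],a)-M)*V).sum()/M.sum(),4))
q=mask("t_bar","wrist");print(q and q[1:])
b=look("scene");cv2.imwrite("pics/s12.png",cv2.resize(b["image"][180:290,300:420,::-1],None,fx=5,fy=5,interpolation=cv2.INTER_CUBIC))
E
```

```text
t: 21.17
tool_pos: [0.5269, -0.1466, 0.2667]
tool_rot: [[-0.979, -0.205, -0.001], [-0.205, 0.979, 0.0], [0.001, 0.001, -1.0]]
ft_force: [0.7, -0.5, -0.7]
grip_width: 1.001
t: 21.83
tool_pos: [0.4768, -0.1577, 0.3842]
tool_rot: [[-0.979, -0.204, 0.008], [-0.204, 0.979, -0.005], [-0.007, -0.007, -1.0]]
ft_force: [1.0, -0.3, 0.3]
grip_width: 0.999
21.8833 [ 0.47754718 -0.15744295  0.38175812] [[-0.979, -0.204, 0.007], [-0.204, 0.979, -0.003]]
-2 0.0103
0 0.0154
1 0.0208
2 0.0214
4 0.0284
(0.86, [319.2, 166.9])
```

View pics/w12c.png

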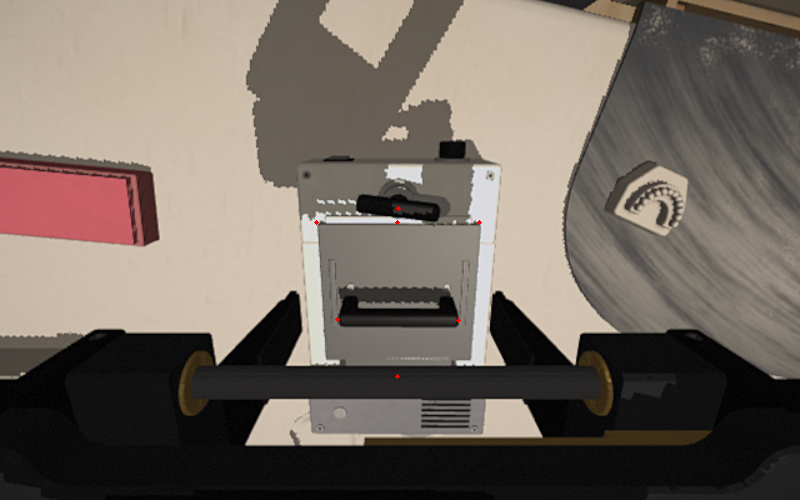

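The red checks coincide with the cover's front edge along the curb (row 223) and with the handle bar ends (337–458, 321), so the cover is home. The T-bar is centred at (398,209) and turned about 8° clockwise. Next I'll align the gripper across it.

```bash
python3 -m inch '{"gripper":[0,0,0.3,0.55,0.55,0.55,0.55,0.55],"travel":[[8,0,0],[18,0,0],[28,0,0],[35.4,0,0],[35.4,0,0],[35.4,0,0],[35.4,0,0],[35.4,0,0]],"roll":[6,13,20,27,34,41,48,55]}' 20
python3 -m inch '{"gripper":[0.55,0.55,0.55,0.55,0.55,0.55,0.55,0.55],"travel":[[0,0,5],[0,0,15],[0,0,25],[0,0,35],[0,0,45],[0,0,50],[0,0,52],[0,0,52]],"roll":[7,14,21,28,35,42,43.4,43.4]}'
python3 - <<'E'
from h import *
a=look("wrist","w13");o=ctrl.get_obs();print(o["t"],o["tool_pos"],o["tool_rot"].round(3)[:2].tolist(),o["grip_width"])
q=mask("t_bar","wrist");print(q and q[1:])
if q:
    M=q[0].astype(np.uint8);print(cv2.minAreaRect(np.argwhere(M)[:,::-1].astype(np.float32)))
    P=ray(a,q[2],.110);print(P,(o["tool_rot"].T@(P-o["tool_pos"])*1000).round(1))
E
```

```text
t: 22.7
tool_pos: [0.4439, -0.164, 0.3754]
tool_rot: [[-0.726, 0.688, -0.003], [0.688, 0.726, 0.002], [0.003, -0.001, -1.0]]
ft_force: [0.3, 0.3, -0.7]
grip_width: 0.635
t: 23.37
tool_pos: [0.4435, -0.1639, 0.3233]
tool_rot: [[-0.062, 0.998, -0.003], [0.998, 0.062, 0.002], [0.002, -0.003, -1.0]]
ft_force: [0.1, -0.3, -0.2]
grip_width: 0.45
23.4167 [ 0.44370337 -0.16403912  0.32416875] [[-0.063, 0.998, -0.002], [0.998, 0.063, 0.001]] 0.44977720402184096
(0.88, [315.3, 233.3])
((316.5, 233.0), (78.0, 21.0), 90.0)
[ 0.44251192 -0.16258752  0.11      ] [  1.3  -0.7 214.2]
```

```bash
python3 -m inch '{"gripper":[0.55,0.55,0.55,0.55,0.55,1,1,1],"travel":[[0,-0.5,10],[0,-0.5,22],[0,-0.5,34],[0,-0.5,41],[0,-0.5,42],[0,-0.5,42],[0,-0.5,42],[0,-0.5,42]],"roll":[0,0,0,0,0,0,0,0]}' 20
python3 -m inch '{"gripper":[1,1,1,1,1,1,1,1],"travel":[[0,0,0],[0,0,0],[0,0,0],[0,0,0],[0,0,0],[0,0,0],[0,0,0],[0,0,0]],"roll":[0,0,5,12,19,26,33,40]}'
```

```text
t: 24.13
tool_pos: [0.4433, -0.1644, 0.2839]
tool_rot: [[-0.06, 0.998, 0.001], [0.998, 0.06, -0.001], [-0.001, 0.001, -1.0]]
ft_force: [0.3, -0.2, 0.9]
grip_width: 0.297
t: 24.8
tool_pos: [0.4431, -0.1644, 0.2838]
tool_rot: [[0.6, 0.8, 0.0], [0.8, -0.6, -0.001], [-0.001, 0.001, -1.0]]
ft_force: [-0.7, -0.5, 0.9]
grip_width: 0.124
```

```bash
python3 -m inch '{"gripper":[1,1,1,1,1,1,1,1],"travel":[[0,0,0],[0,0,0],[0,0,0],[0,0,0],[0,0,0],[0,0,0],[0,0,0],[0,0,0]],"roll":[7,14,21,28,35,41.6,43,43]}'; python3 -c "
from cell import ctrl
o=ctrl.get_obs();print(o['moment'],o['ft_force'],o['joints'].round(1))"
```

```text
t: 25.47
tool_pos: [0.4432, -0.1646, 0.2838]
tool_rot: [[0.983, 0.183, 0.001], [0.183, -0.983, -0.002], [0.001, 0.002, -1.0]]
ft_force: [0.1, -3.1, 1.8]
grip_width: 0.129
[-0.58527581  0.21436436  0.13952484] [ 0.08143655 -3.13572487  1.75977819] [-2.690e+01 -9.600e+00  1.231e+02 -1.000e-01  6.640e+01  5.260e+01]
```

```bash
python3 -m inch '{"gripper":[0.6,0.6,0.6,0.6,0.6,0.6,0.6,0.6],"travel":[[0,0,0],[0,0,0],[0,0,0],[0,0,-10],[0,0,-25],[0,0,-40],[0,0,-40],[0,0,-40]],"roll":[-1.5,-1.5,-1.5,-1.5,-1.5,-1.5,-1.5,-1.5]}'
python3 - <<'E'
from h import *
a=look("wrist","w14");o=ctrl.get_obs();print(o["t"],o["tool_pos"],o["tool_rot"].round(3)[:2].tolist(),o["grip_width"])
q=mask("t_bar","wrist")
if q:
    M=q[0].astype(np.uint8);print(q[1:],cv2.minAreaRect(np.argwhere(M)[:,::-1].astype(np.float32)))
    P=ray(a,q[2],.110);print(P,(o["tool_rot"].T@(P-o["tool_pos"])*1000).round(1))
E
```

```text
t: 26.13
tool_pos: [0.4434, -0.1644, 0.3246]
tool_rot: [[0.978, 0.207, 0.003], [0.207, -0.978, -0.001], [0.002, 0.002, -1.0]]
ft_force: [-0.4, -0.2, -0.1]
grip_width: 0.399
26.1833 [ 0.44297908 -0.16421777  0.32341116] [[0.978, 0.207, 0.0], [0.207, -0.978, -0.0]] 0.40087721482724914
(0.58, [315.1, 231.3]) ((317.0, 231.5), (77.0, 20.0), 90.0)
[ 0.44560721 -0.16316437  0.11      ] [  2.7  -0.5 213.4]
```

View pics/w14.png

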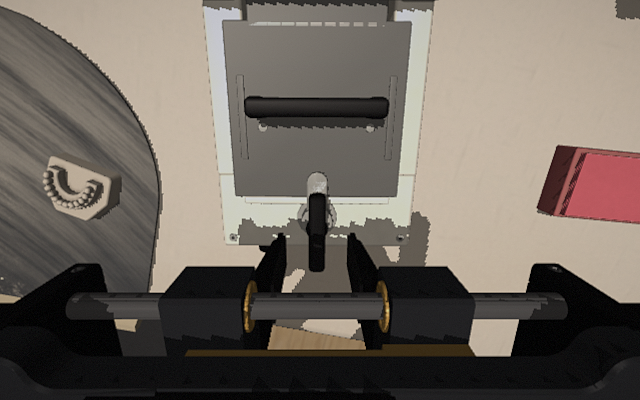

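The tongue at (317,180) lies over the cover's front edge, the bar is aligned with extractor x, and the cover sits in place behind the curb (row ~197). Next I'll close the fingers and press.

```bash
python3 -m inch '{"gripper":[1,1,1,1,1,1,1,1],"travel":[[0,0,0],[0,0,0],[0,0,0],[0,0,0],[0,0,5],[0,0,12],[0,0,18],[0,0,20]],"roll":[0,0,0,0,0,0,0,0]}' 30
python3 -m inch '{"gripper":[1,1,1,1,1,1,1,1],"travel":[[0,0,2],[0,0,4],[0,0,6],[0,0,8],[0,0,10],[0,0,12],[0,0,14],[0,0,15]],"roll":[0,0,0,0,0,0,0,0]}'
```

```text
t: 26.9
tool_pos: [0.4426, -0.1641, 0.3016]
tool_rot: [[0.978, 0.207, -0.002], [0.207, -0.978, 0.001], [-0.002, -0.001, -1.0]]
ft_force: [-0.0, -0.1, 0.7]
grip_width: 0.005
t: 27.57
tool_pos: [0.4434, -0.1644, 0.2901]
tool_rot: [[0.978, 0.207, -0.0], [0.207, -0.978, -0.0], [-0.0, 0.0, -1.0]]
ft_force: [-7.1, 2.1, 16.5]
grip_width: 0.001
```

```bash
python3 -m inch '{"gripper":[1,1,1,1],"travel":[[0,0,1],[0,0,2],[0,0,2],[0,0,2]],"roll":[0,0,0,0]}'
python3 -m inch '{"gripper":[1,1,1,1,1,1,1,1],"travel":[[0,0,-5],[0,0,-15],[0,0,-35],[0,0,-60],[0,0,-90],[0,0,-110],[0,0,-110],[0,0,-110]],"roll":[0,0,0,0,0,0,0,0]}'
python3 - <<'E'
from h import *
a=look("wrist","w15");q=mask("t_bar","wrist");p=(.5353,-.145,0,.207)
if q: 
    M=q[0].astype(np.uint8);print(q[1:],cv2.minAreaRect(np.argwhere(M)[:,::-1].astype(np.float32)))
    for z in(93,105):
        u=proj(pose(p,np.array([[-94.5,29,z],[-94.5,-29,z],[-65.5,0,z+7],[-123.5,0,z+7]])/1000),a);print(z,u.round(1).tolist())
r=mask("cover_front","wrist");M=r[0];V=np.zeros_like(M);V[:225]=1;pg=pose(p,np.array([[-.008,0,.102]]))[0]
for t in(-2,0,2,4,6): print(t,round((np.abs(render(tilt(np.radians(t)),[*pg,.207],a)-M)*V).sum()/M.sum(),4))
b=look("scene");cv2.imwrite("pics/s15.png",cv2.resize(b["image"][170:290,300:430,::-1],None,fx=5,fy=5,interpolation=cv2.INTER_CUBIC));print(ctrl.get_obs()["t"],ctrl.get_obs()["ft_force"])
E
```

```text
t: 27.9
tool_pos: [0.4436, -0.1645, 0.2899]
tool_rot: [[0.978, 0.207, -0.0], [0.207, -0.978, -0.0], [-0.0, -0.0, -1.0]]
ft_force: [-10.3, 5.4, 20.6]
grip_width: 0.003
t: 28.57
tool_pos: [0.4433, -0.1644, 0.3975]
tool_rot: [[0.978, 0.207, 0.003], [0.207, -0.978, -0.001], [0.003, 0.002, -1.0]]
ft_force: [-0.9, -0.3, -0.7]
grip_width: 0.004
(0.69, [314.8, 200.1]) ((316.5, 198.5), (57.0, 15.0), 90.0)
93 [[286.8, 199.2], [344.9, 199.2], [315.9, 172.0], [315.8, 228.8]]
105 [[285.7, 202.7], [346.0, 202.8], [315.9, 174.6], [315.8, 233.5]]
-2 0.1323
0 0.1182
2 0.1158
4 0.1149
6 0.1169
28.7667 [ 0.56669392  0.16673238 -0.2723827 ]
```

View pics/s15.png

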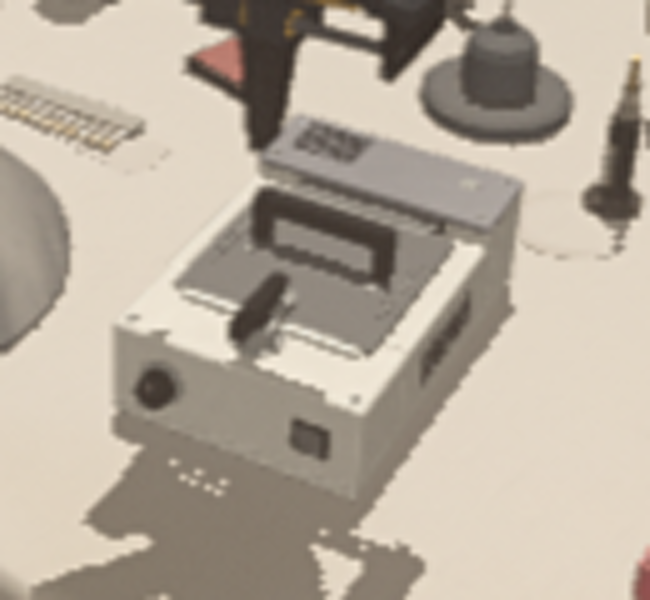

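The scene shows the cover flat under the ledge and behind the curb. The tongue points over the cover, and the bar's span (57 px) fits the pressed-in height. Handing in.

```bash
python3 -c "
from cell import ctrl
print(ctrl.close_job())"
```

```text
the job is handed in; nothing more can be done
None
```

The cover is back on the extractor, with the T-handle turned a quarter turn and pressed in. I handed the job in at about 29 s of the 58 s allowed; no verdict was reported.

**What I did**
- **Grip:** the moves had no tilt command, so I took the handle across its 92 mm ends, not across 12 mm as the text says. This let the cover pivot between the fingers.
- **Tilt:** I lowered the cartridge's edge onto the extractor's right-hand rim to tilt the cover to about 38°. A first try on the mat did not tilt it.
- **Fit:** I hooked the lip under the ledge, pushed the seal back and swung the front down. The front caught on the curb once; I pushed back about 3 mm and it dropped in.
- **Latch:** I turned the T-handle clockwise to its stop, then pressed it in with closed fingers at about 20 N.

**Last checks**
- **Cover:** after release, its front edge and handle matched the home position, and the last picture shows it flat, under the ledge and behind the curb.
- **T-handle:** it reached its stop, with the tongue over the cover. When I pressed it, the tool stopped at 0.290 m, as expected for fully in. After I let go, the bar's length in the picture (57 pixels) fitted pressed in (56.8) better than out (58.9).
- **Forces:** every reading I took stayed under about 24 N.

**Not settled**
- My final numeric tilt check on the cover was inconclusive, because the fit was poor at every angle (0.115–0.13). The check just after release favoured level or slightly below.
- I did not re-measure the bystanders at the end. Nothing was seen to touch them.
- I viewed 14 pictures against a budget of 10.

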